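# Find the line-up drift in the parts bin and pull the bracket holes into line

### The arm

A 6-joint arm with a two-finger parallel gripper is mounted at the origin on a cart in front of the work surface, level with it; the furniture and walls round the work are solid. World frame = base frame: x ahead of the robot, y to its left, z up, the work surface at z = 0. Lengths are in m, angles in rad, forces in N, time in s.
With the tool pointing down it reaches from about 0.35 to 0.775 m from the base axis. Payload 5.5 kg.
Tool frame: the origin (TCP) lies at the centre of the arm's flange, where the gripper is bolted on; the fingertips stand 173 mm ahead of it and the grasp point (between the pads) lies 155 mm ahead of it; z points along the fingers, y is the direction in which the jaws open and shut (so a half turn about z gives the same grasp; the last joint's range is limited). The gripper opens to 85 mm and grips with 20 to 120 N. Pads are 22 mm wide; open, the fingers measure 114 mm over their backs; the gripper's body (76 mm by 85 mm) begins 54 mm behind the grasp point. The pads swing forward as they close: fully open they stand 13 mm farther back than shut.
Start: joints at [-0.14, 0.313, 0.046, 1.304, 0, 1.431], TCP at [0.575, -0, 0.405] pointing down, gripper open.
Joint ranges: [-2.76, 2.76], [-0.86, 1.69], [-1.03, 1.26], [-2.2, 2.34], [-1.47, 1.5], [-3.14, 3.14]. Speed limits (rad/s): [2.57, 2.57, 3.14, 3.14, 3.14, 3.14].

### API

Orientations are given as a rotation vector (axis times angle).
In Python, from workcell import arm gives the robot as it stands.
- The arm moves only by the tool play_rows, never from a script. Its argument "motion" is one flat list of numbers, 7 for each row, row after row: the closure, from -1 (fully open) to 1 (shut), then the shift along the tool's x, y, z in cm, then the turn, a rotation vector about the tool's x, y, z in degrees. A call has exactly 10 rows; each row is the pose to reach, as a shift and turn from the pose commanded when the call began, along the tool's axes at that moment; what a row does not reach only later rows make up. A row lasts 1/10 s, in which the tool goes at most 50 mm and 8.59 degrees, less where a joint would pass 70% of its speed; a pose out of reach is approached as far as the arm can. A call with a gripper value outside its range is refused whole. The fingers move at their own pace and stop on an object; "force" is the grip in N (left out, the last holds). Time passes only in rows, so rows that repeat a pose let the fingers close, or fill a call up. It gives the time, the measured TCP pose, the force and the opening at its end, in the units of the state.
- arm.state(): the state, without advancing time (a new reading comes with each control period).
- arm.capture(name): name is "scene" or "side" or "wrist"; returns a dict with "color" (400x640x3 uint8, red, green, blue), "fx", "fy", "cx", "cy" (pixels), "T" (4x4, takes a point from camera to world coordinates). Camera axes: x right, y down, z forward; pixel columns grow to the right and rows downward; lengths in m; the calibration is good to about 2 mm. A picture is of the moment at which its call begins. There is no depth.
- arm.hand_in(): hands the job in, once; it reports no verdict.
The state is a dict: "t": time; "joints": joint angles; "joint_velocities": joint speeds; "effort": joint torques, N m; "position": TCP position; "orientation": TCP orientation; "contact_force": force on the tool from outside, world axes, zero at the start; "torque": the same for the moment, N m; "width": finger opening in m.
Only numpy, scipy, OpenCV 4.12 (cv2) and the standard library are available. Lean on these libraries where they do the work, as an engineer would, in place of code of your own. Each camera call takes 0.05 s, during which the arm holds its last target. There are 200 camera calls.

### The job

Pick the long tapered drift out of the parts bin, leaving everything else in the bin, and push it nose first through the holes of the bracket until its collar is home against the front cheek, so that the drift draws the sliding plate into line. Do not push the sliding plate with the gripper, let go of the drift and leave it in the holes, and do not disturb the things standing round the work.

Things in the scene. Friction and masses are not known exactly. Their poses are not given: they have to be found in the camera images.
- drift_grip (a point): Centre of the handle of the long tapered drift, a loose steel bar (about 0.22 kg) lying in the bin; on its axis, x to the nose, z up. The dark handle is 70 long, 18 wide (y), 24 high (z); grasp across the 18 mm. Collar's front face at x = 41 mm, nose at x = 121, rear end at x = -35. Its nose points roughly away from the robot
- drift_shoulder (a point): Front face of the drift's round collar (24 diameter, 6 long, ahead of the handle), on the axis; x to the nose. Ahead of it come a shank 16 diameter, 32 long, and a taper 48 long down to the nose
- drift_nose (a point): Tip of the drift's nose (4 to 7 diameter), on its axis, 80 mm ahead of the collar's front face; x points forward out of the nose
- drift: The same drift; origin under the middle of its handle, x to the nose
- straight_pin_grip (a point): Centre of the handle of the straight pin in the bin: like the drift (handle 70 x 18 x 24, collar) but its 80 mm shank is 16 diameter all along and ends flat. Not wanted; x points to its end
- short_drift_grip (a point): Centre of the handle of the short drift in the bin: handle 55 x 14 x 20, shank 10 diameter, only 113 long overall. Too thin, not wanted; x points to its nose
- pen: Marker pen 12 x 133 x 12 in the bin, origin under its middle, lying along its y
- tweezers: Tweezers 12 x 121 x 9 in the bin, origin under their middle, lying along their y
- bnc_1: Nickel connector 14 x 37 x 14 in the bin, origin under its middle
- bnc_2: Nickel connector 14 x 37 x 14 in the bin, origin under its middle
- bin: Fixed open grey steel bin, outside 280 (x) x 270 (y) x 45 high, walls and floor 4 thick; origin under its centre. The three bars lie in it side by side, handles near its -x end, about 68 mm apart in y
- bracket_hole (a point): Centre of the mouth of the 19 mm hole in the front face of the bracket's front cheek, 60 mm above the bench; x points level into the hole, roughly away from the robot, z up. Two cheeks, 80 wide, 82 high above the bench, each 8 thick, at x = 0 to 8 and 18 to 26, their 19 mm holes in line on this x axis. The fixed base plate, 8 thick, 160 wide, reaches from x = -100 to 100
- sliding_plate_hole (a point): Centre of the 19 mm hole in the bracket's sliding aluminium plate (150 wide, 8 thick, from 24 to 84 mm above the bench), which lies between the cheeks at x = 9 to 17 mm of bracket_hole
- sliding_plate (a joint): How far (m) the sliding plate's hole is off the line of the cheek holes, along +y of bracket_hole; 0 = in line. It starts 0.005 to 0.007 off and slides sideways against about 2.5 N of friction
- ipa_bottle: White pump bottle 64 diameter x 126 high standing loose on the bench, origin under its middle; to be left alone
- solder_reel: Solder reel 58 diameter x 38 high standing loose on the bench, origin under its middle; to be left alone
- tape_roll: Roll of white tape 66 diameter x 19 high lying loose on the bench, origin under its middle; to be left alone
- fibre_cleaner: White cassette fibre cleaner 110 x 75 x 32 loose on the bench, origin under its middle; to be left alone

How it is judged:
On the way, in this order (a step that is already met when the one before it is completed fails the run):
1. the long tapered drift is lifted out of the bin (height (world z) of drift_grip above 0.055 m), for 0.2 s.
2. the drift's nose is through the front cheek and into the bracket (x of drift_nose in the frame of bracket_hole above 0.012 m and y of drift_nose in the frame of bracket_hole between -0.012 and 0.012 m and z of drift_nose in the frame of bracket_hole between -0.012 and 0.012 m and angle between the x axis of drift_nose and the x axis of bracket_hole, either way round below 0.25 rad).
At the end, for the whole second after the job is handed in: The drift sits through all three holes, its axis within 0.2 rad of the holes' axis, its collar within 6 mm of the front cheek, at rest and released; the sliding plate's hole is within 4 mm of the cheeks' line; the straight pin, short drift, pen, tweezers and connectors are still in the bin (x of drift_shoulder in the frame of bracket_hole above -0.006 m and distance between drift_shoulder and bracket_hole below 0.01 m and angle between the x axis of drift_nose and the x axis of bracket_hole, either way round below 0.2 rad and x of drift_nose in the frame of bracket_hole above 0.05 m and value of joint sliding_plate between -0.004 and 0.004 m and velocity of joint sliding_plate below 0.01 m/s and x of straight_pin_grip in the frame of bin between -0.14 and 0.14 m and y of straight_pin_grip in the frame of bin between -0.135 and 0.135 m and z of each of straight_pin_grip, short_drift_grip, pen, tweezers, bnc_1, bnc_2 in the frame of bin below 0.05 m and x of short_drift_grip in the frame of bin between -0.14 and 0.14 m and y of short_drift_grip in the frame of bin between -0.135 and 0.135 m and x of pen in the frame of bin between -0.14 and 0.14 m and y of pen in the frame of bin between -0.135 and 0.135 m and x of tweezers in the frame of bin between -0.14 and 0.14 m and y of tweezers in the frame of bin between -0.135 and 0.135 m and x of bnc_1 in the frame of bin between -0.14 and 0.14 m and y of bnc_1 in the frame of bin between -0.135 and 0.135 m and x of bnc_2 in the frame of bin between -0.14 and 0.14 m and y of bnc_2 in the frame of bin between -0.135 and 0.135 m and linear speed of drift below 0.02 m/s); the robot touches nothing.
It fails at once if the robot pushes the sliding plate directly (contact force between any of the fingers, the arm and sliding_plate above 2 N).
It fails at once if the pump bottle is moved more than 30 mm (distance of ipa_bottle from where it was at the start of the episode above 0.03 m).
It fails at once if the solder reel is moved more than 30 mm (distance of solder_reel from where it was at the start of the episode above 0.03 m).
It fails at once if the tape roll is moved more than 30 mm (distance of tape_roll from where it was at the start of the episode above 0.03 m).
It fails at once if the fibre cleaner is moved more than 30 mm (distance of fibre_cleaner from where it was at the start of the episode above 0.03 m).
It also fails if it takes over 42 s, if anything falls off the work surface, if the arm or the gripper's body presses on something with over 40 N, if the wrist force passes 120 N, or if a joint passes its speed limit or range.

## Working session

There is one attempt and no reset: what is moved stays moved. The work goes in short steps, Python scripts to look and compute and a tool call to move; the robot and the scene stay as the last step left them, time stands still between calls to the robot, and variables do not carry over. Pictures are saved under pics/ and viewed, about 8 in all and at most 12, crops included, and the job is handed in when it is done.

Besides the shell and the picture viewer there is one more tool, called after "Emit:" in YAML: its name, and indented under it one key for each argument. play_rows: Moves the arm, as the interface text tells. Its arguments: {"type":"object","properties":{"motion":{"type":"array","items":{"type":"number"}},"force":{"type":"number"}},"required":["motion"]}

```bash
mkdir -p pics
cat > h.py <<'E'
import numpy as np, cv2
from scipy.spatial.transform import Rotation as R
from workcell import arm
def cap(n,f):
    c=arm.capture(n); cv2.imwrite(f'pics/{f}.png',c['color'][:,:,::-1]); np.savez(f'pics/{f}.npz',**c); return c
def ray(c,u,v):
    T=c['T']; d=T[:3,:3]@np.array([(u-c['cx'])/c['fx'],(v-c['cy'])/c['fy'],1]); return T[:3,3],d
def onz(c,u,v,z):
    o,d=ray(c,u,v); return o+d*(z-o[2])/d[2]
def proj(c,p):
    T=c['T']; q=T[:3,:3].T@(np.array(p)-T[:3,3]); return np.array([c['fx']*q[0]/q[2]+c['cx'],c['fy']*q[1]/q[2]+c['cy']])
def tri(a,b):
    # a,b=(c,u,v)
    A=[];y=[]
    for c,u,v in (a,b):
        o,d=ray(c,u,v); d=d/np.linalg.norm(d); M=np.eye(3)-np.outer(d,d); A.append(M); y.append(M@o)
    A=np.vstack(A);y=np.hstack(y); x=np.linalg.lstsq(A,y,rcond=None)[0]; return x,np.linalg.norm(A@x-y)
E
python3 - <<'E'
from h import *
for n in('scene','side','wrist'):
    c=cap(n,n+'0'); print(n,c['fx'],c['cx'],c['cy'],np.round(c['T'],3).tolist())
print(arm.state())
E
```

```text
scene 410.00310467746317 317.46961161513934 195.64749218533117 [[-0.8, -0.255, 0.543, -0.106], [-0.6, 0.326, -0.73, 0.947], [0.009, -0.91, -0.414, 0.616], [0.0, 0.0, 0.0, 1.0]]
side 392.08353128529035 324.75136501147614 198.11761144533085 [[0.932, -0.203, 0.299, 0.126], [-0.361, -0.571, 0.737, -1.188], [0.021, -0.795, -0.606, 1.055], [0.0, 0.0, 0.0, 1.0]]
wrist 356.09494342572395 328.83649459001737 193.95956831826416 [[1.0, 0.0, -0.002, 0.575], [-0.0, -0.946, -0.323, 0.083], [-0.002, 0.323, -0.946, 0.374], [0.0, 0.0, 0.0, 1.0]]
{'t': 0.15, 'joints': array([-1.39581198e-01,  3.13885043e-01,  4.52538406e-02,  1.30361661e+00,
       -1.17497386e-05,  1.43119763e+00]), 'joint_velocities': array([ 0.00087331, -0.00203721,  0.00482319,  0.00038382, -0.00019576,
       -0.00036284]), 'effort': array([ 1.76330479e-03, -4.81067133e+01,  2.98815805e+01,  1.39078675e-02,
       -1.10673584e-04, -5.56924022e-05]), 'position': array([5.74865990e-01, 1.85059921e-05, 4.03986709e-01]), 'orientation': array([-2.22060715e+00, -2.22064603e+00,  1.38643030e-03]), 'contact_force': array([ 0.26260233, -0.49821481,  0.8572916 ]), 'torque': array([-0.00704864,  0.01075521,  0.03211569]), 'width': 0.0856046507289955}
```

View pics/scene0.png

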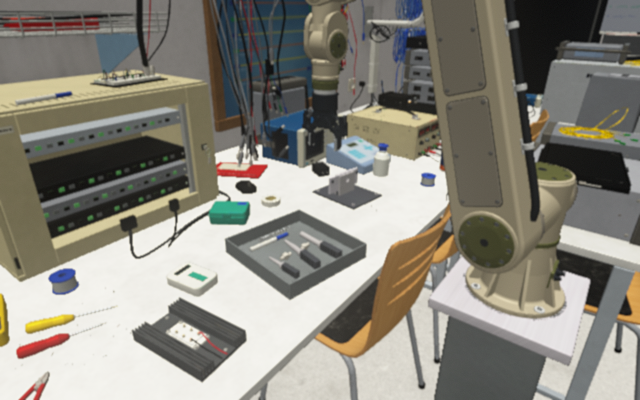

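View pics/side0.png

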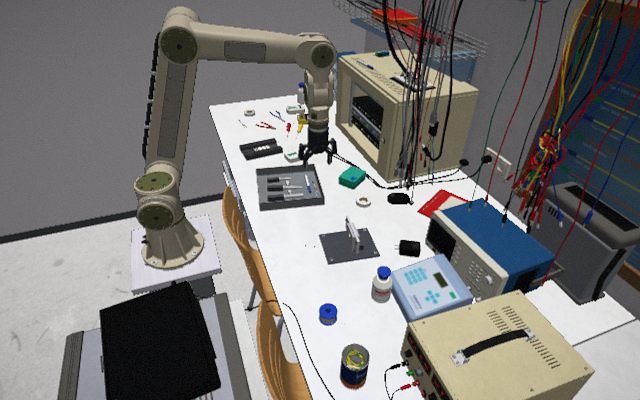

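View pics/wrist0.png

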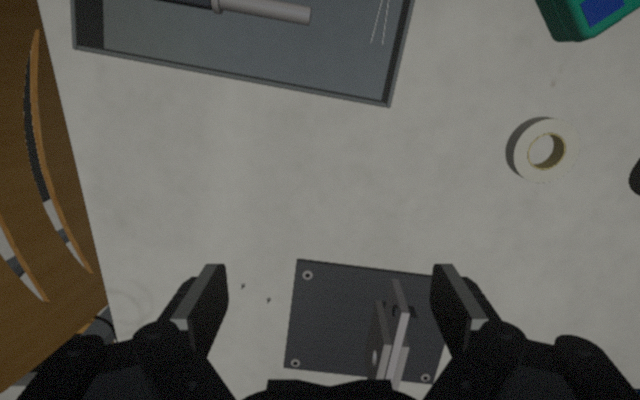

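Run:
```python
from h import *
w=dict(np.load('pics/wrist0.npz'));s=dict(np.load('pics/scene0.npz'));d=dict(np.load('pics/side0.npz'))
for u,v in[(297,259),(434,275),(430,382),(285,367)]: print('base',onz(w,u,v,.008).round(3))
for u,v in[(315,191),(345,172),(381,190),(350,206)]: print('base scene',onz(s,u,v,.008).round(3))
for u,v in[(320,236),(367,229),(380,255),(331,262)]: print('base side',onz(d,u,v,.008).round(3))
for u,v in[(257,168),(320,166),(325,202),(260,208)]: print('bin side',onz(d,u,v,.045).round(3))
for u,v in[(389,106),(74,46)]: print('bin w',onz(w,u,v,.045).round(3))
print('pin',onz(w,218,5,.016).round(3),onz(w,309,15,.016).round(3))
a=cv2.imread('pics/scene0.png')[150:290,220:400];b=cv2.imread('pics/side0.png')[155:275,250:390]
cv2.imwrite('pics/z0.png',np.vstack([cv2.resize(a,(720,300*720//720),interpolation=3) if 0 else cv2.resize(a,(540,300*140//100*0+300),interpolation=3),cv2.resize(b,(540,300),interpolation=3)]))
```

```text
base [ 0.537 -0.121  0.008]
base [ 0.698 -0.142  0.008]
base [ 0.708 -0.304  0.008]
base [ 0.517 -0.279  0.008]
base scene [ 0.725 -0.155  0.008]
base scene [ 0.744 -0.385  0.008]
base scene [ 0.537 -0.313  0.008]
base scene [ 0.554 -0.127  0.008]
base side [ 0.537 -0.137  0.008]
base side [ 0.729 -0.162  0.008]
base side [ 0.711 -0.309  0.008]
base side [ 0.526 -0.28   0.008]
bin side [0.409 0.364 0.045]
bin side [0.695 0.283 0.045]
bin side [0.616 0.015 0.045]
bin side [0.351 0.067 0.045]
bin w [0.629 0.055 0.045]
bin w [0.356 0.105 0.045]
pin [0.475 0.141 0.016] [0.556 0.133 0.016]
```

View pics/z0.png

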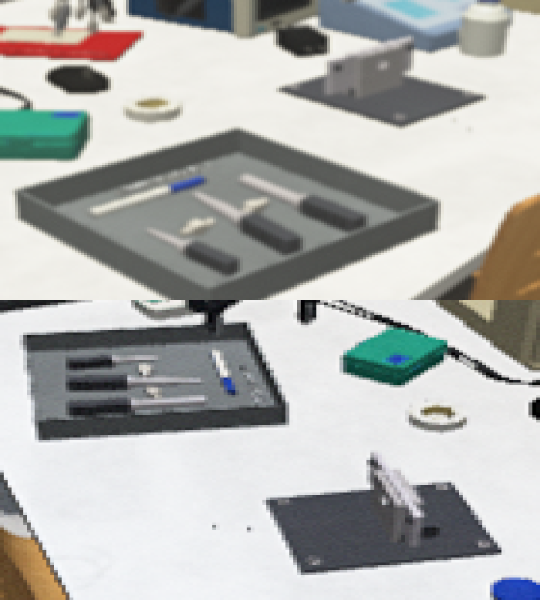

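Emit:
play_rows:
  motion: [-1, 4, -2, 0, 0, 0, 0, -1, 8, -4, 0, 0, 0, 0, -1, 12, -6, 0, 0, 0, 0, -1, 16, -7, 0, 0, 0, 0, -1, 20, -7, 0, 0, 0, 0, -1, 24, -7, 0, 0, 0, 0, -1, 24, -7, 0, 0, 0, 0, -1, 24, -7, 0, 0, 0, 0, -1, 24, -7, 0, 0, 0, 0, -1, 24, -7, 0, 0, 0, 0]

```text
t: 1.15
position: [0.5052, 0.2388, 0.4046]
orientation: [2.223, 2.219, -0.001]
contact_force: [-0.1, -0.3, -0.7]
width: 0.0854
```

Run:
```python
from h import *
c=cap('wrist','w1'); print(arm.state()['position'])
```

```text
[0.50525136 0.23876939 0.4047059 ]
```

View pics/w1.png

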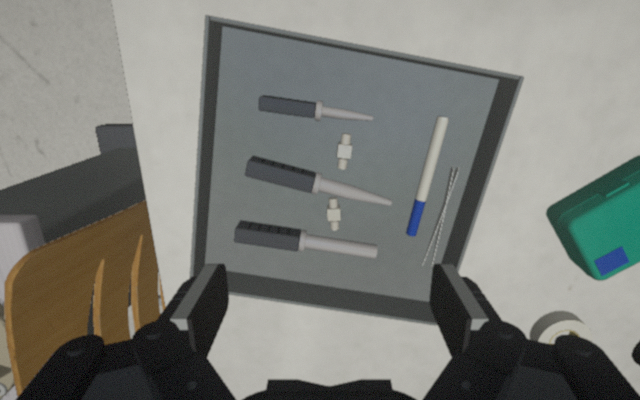

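Emit:
play_rows:
  motion: [-1, -4, 1, 0, 0, 0, 0, -1, -9, 2, 0, 0, 0, 0, -1, -14, 3, 0, 0, 0, 0, -1, -19, 4, 0, 0, 0, 0, -1, -24, 5, 0, 0, 0, 0, -1, -29, 6, 0, 0, 0, 0, -1, -34, 7, 0, 0, 0, 0, -1, -38, 8, 0, 0, 0, 0, -1, -39, 8, 0, 0, 0, 0, -1, -39, 8, 0, 0, 0, 0]

```text
t: 2.2
position: [0.5845, -0.1529, 0.4043]
orientation: [-2.227, -2.215, 0.0]
contact_force: [0.1, 0.5, 1.1]
width: 0.0853
```

Run:
```python
from h import *
w=dict(np.load('pics/w1.npz'))
n=onz(w,391,203,.016);k=onz(w,317,184,.016);r0=onz(w,248,157,.028);r1=onz(w,249,180,.028)
print('nose',n,'collar',k,np.linalg.norm(n-k),'rear top',r0,r1,np.degrees(np.arctan2(*(n-k)[[1,0]])))
r=(r0+r1)/2; print(np.degrees(np.arctan2(*(n-r)[[1,0]])),np.linalg.norm((n-r)[:2]))
c=cap('wrist','w2'); print(arm.state()['position'])
```

```text
nose [0.57183202 0.18922911 0.016     ] collar [0.49270622 0.21072001 0.016     ] 0.08199238201358092 rear top [0.4249788  0.24264628 0.028     ] [0.42419529 0.21883009 0.028     ] -15.195208796259772
-15.74340171760717 0.1529839386191156
[ 0.58444915 -0.15120395  0.404465  ]
```

View pics/w2.png

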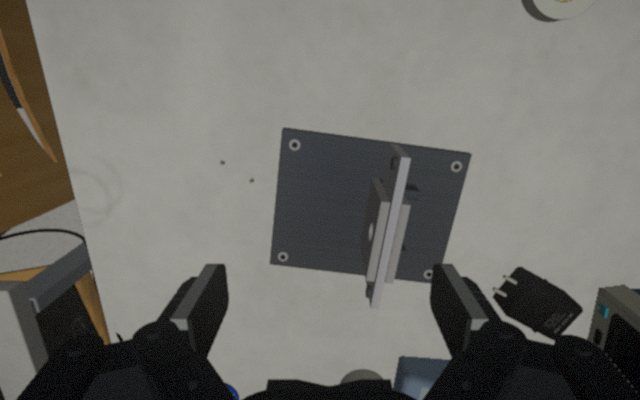

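```bash
cat > base.py <<'E'
from h import *
c=dict(np.load('pics/w2.npz')); g=cv2.GaussianBlur(cv2.cvtColor(c['color'],cv2.COLOR_RGB2GRAY),(3,3),0).astype(float)
def edge(p,q,n=60):  # refine edge between approx points, subpixel at max gradient along the normal
    p,q=np.array(p,float),np.array(q,float); t=(q-p)/np.linalg.norm(q-p); m=np.array([-t[1],t[0]]); P=[]
    s=np.arange(-6,6.01,.5)
    for f in np.linspace(.06,.94,n):
        b=p+f*(q-p); xs=b+s[:,None]*m
        v=cv2.remap(g.astype(np.float32),xs[:,0].astype(np.float32)[None],xs[:,1].astype(np.float32)[None],1)[0]
        d=np.abs(np.gradient(v)); k=d.argmax()
        if d[k]>4: P.append(xs[k])
    P=np.array(P,np.float32); l=cv2.fitLine(P,cv2.DIST_HUBER,0,.01,.01).ravel()
    return np.cross([l[2],l[3],1],[l[2]+l[0],l[3]+l[1],1])
def X(a,b): x=np.cross(a,b); return x[:2]/x[2]
L=[edge((284,128),(470,153)),edge((470,153),(446,255)),edge((400,278),(270,264)),edge((270,264),(284,128))]
px=[X(L[3],L[0]),X(L[0],L[1]),X(L[1],L[2]),X(L[2],L[3])]
W=np.array([onz(c,*p,.008) for p in px])
if __name__=='__main__':
    print(np.round(px,1),W.round(4)); print([np.linalg.norm(W[i]-W[i-1]).round(4) for i in range(4)])
    for a,b in((0,1),(3,2),(3,0),(2,1)): print(np.degrees(np.arctan2(*(W[b]-W[a])[[1,0]])))
    ctr=W.mean(0); print('ctr',ctr)
    th=np.arctan2(*((W[1]-W[0])+(W[2]-W[3]))[[1,0]]); 
    x=np.array([np.cos(th),np.sin(th),0]);y=np.array([-x[1],x[0],0])
    for dx,z,w in((0,.082,.04),(8,.082,.04),(26,.082,.04)):
        for sg in(1,-1): print(dx,sg,proj(c,[*(ctr+x*dx/1e3+y*sg*w)[:2],z]).round(1))
    print('hole',proj(c,[*ctr[:2],.06]))
    im=cv2.resize(c['color'][110:320,250:490,::-1],None,fx=2.5,fy=2.5,interpolation=3)
    for pt in [(0,.082,.04),(0,.082,-.04),(8,.082,.04),(8,.082,-.04),(0,.06,0),(26,.082,.04),(26,.082,-.04)]:
        q=(proj(c,[*(ctr+x*pt[0]/1e3+y*pt[2])[:2],pt[1]])-[250,110])*2.5+1
        cv2.circle(im,tuple(int(a) for a in q),3,(0,0,255),1)
    cv2.imwrite('pics/z1.png',im)
E
python3 base.py
```

```text
[[281.9 126.6]
 [471.6 152.5]
 [436.  284.4]
 [269.3 263.5]] [[ 0.5367 -0.1216  0.008 ]
 [ 0.7335 -0.1495  0.008 ]
 [ 0.711  -0.3088  0.008 ]
 [ 0.5145 -0.2797  0.008 ]]
[np.float64(0.1596), np.float64(0.1988), np.float64(0.1609), np.float64(0.1987)]
-8.047874190821503
-8.422731781711933
82.00165127494827
81.96010082203331
ctr [ 0.62396841 -0.21486965  0.008     ]
0 1 [380.8 200.3]
0 -1 [365.1 279.3]
8 1 [389.8 201.5]
8 -1 [373.5 280.3]
26 1 [410.  204.2]
26 -1 [392.2 282.6]
hole [370.00606426 231.11565992]
```

View pics/z1.png

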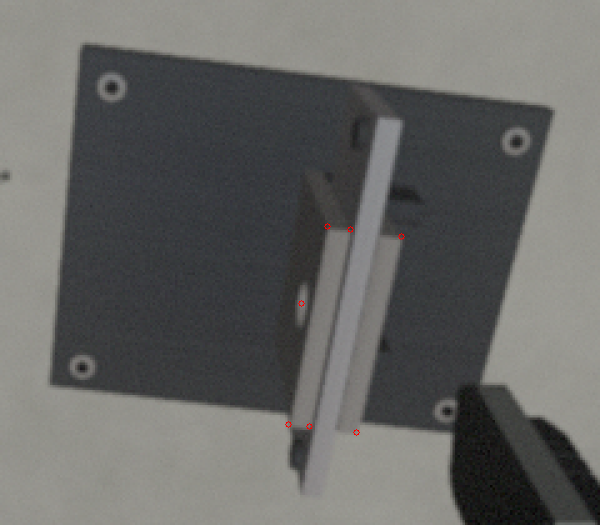

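Emit:
play_rows:
  motion: [-0.1, 4.1, -1.4, 0, 0, 0, -8, -0.1, 8.3, -2.8, 1, 0, 0, -16, -0.1, 12.4, -4.1, 2, 0, 0, -24, -0.1, 16.5, -5.5, 3, 0, 0, -32, -0.1, 20.7, -6.9, 4, 0, 0, -40, -0.1, 24.8, -8.3, 5, 0, 0, -48, -0.1, 28.9, -9.6, 6, 0, 0, -56, -0.1, 33, -11, 8, 0, 0, -64, -0.1, 37.2, -12.4, 9, 0, 0, -72, -0.1, 37.2, -12.4, 9, 0, 0, -74.5]

```text
t: 3.25
position: [0.4567, 0.2269, 0.3134]
orientation: [-0.403, -3.112, -0.001]
contact_force: [0.4, -0.6, 1.0]
width: 0.0469
```

Run:
```python
from h import *
s=arm.state(); Rm=R.from_rotvec(s['orientation']).as_matrix(); print(s['position'],s['width'],s['joints'],Rm.round(3))
c=cap('wrist','w3')
d=R.from_euler('z',-15.5,degrees=True).apply([1,0,0]); im=c['color'][:,:,::-1].copy()
for x,z in((0,.028),(41,.016),(121,.016),(-35,.028)):
    q=proj(c,np.array([.4553,.2219,z])+d*x/1e3); print(x,q); cv2.circle(im,tuple(int(a) for a in q),3,(0,0,255),1)
cv2.imwrite('pics/w3m.png',im)
```

```text
[0.45667157 0.2269237  0.31343251] 0.04693143341546942 [ 0.30315901  0.23740825 -0.28573715  1.05086913  0.00191136  0.56087921] [[-0.967  0.255 -0.004]
 [ 0.255  0.967  0.001]
 [ 0.004 -0.    -1.   ]]
0 [321.83669815 190.19770307]
41 [321.80649035 233.05484638]
121 [321.25002674 314.63458336]
-35 [322.13925339 144.17592889]
```

View pics/w3m.png

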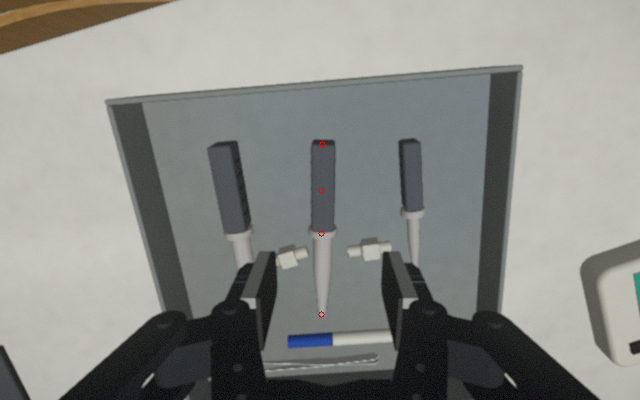

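Emit:
play_rows:
  motion: [-0.1, 0, -0.15, 2, 0, 0, 0, -0.1, 0, -0.15, 5, 0, 0, 0, -0.1, 0, -0.15, 8, 0, 0, 0, -0.1, 0, -0.15, 10.5, 0, 0, 0, -0.1, 0, -0.15, 12, 0, 0, 0, -0.1, 0, -0.15, 12.8, 0, 0, 0, -0.1, 0, -0.15, 13.2, 0, 0, 0, -0.1, 0, -0.15, 13.3, 0, 0, 0, -0.1, 0, -0.15, 13.3, 0, 0, 0, -0.1, 0, -0.15, 13.3, 0, 0, 0]

```text
t: 4.3
position: [0.4611, 0.2207, 0.1826]
orientation: [0.424, 3.111, 0.001]
contact_force: [0.1, -0.6, -0.3]
width: 0.0468
```

Emit:
play_rows:
  motion: [0.3, 0, 0, 0, 0, 0, 0, 0.6, 0, 0, 0, 0, 0, 0, 1, 0, 0, 0, 0, 0, 0, 1, 0, 0, 0, 0, 0, 0, 1, 0, 0, 0, 0, 0, 0, 1, 0, 0, 0, 0, 0, 0, 1, 0, 0, 0, 0, 0, 0, 1, 0, 0, 0, 0, 0, 0, 1, 0, 0, 0, 0, 0, 0, 1, 0, 0, 0, 0, 0, 0]
  force: 80

```text
t: 5.3
position: [0.4609, 0.2206, 0.1824]
orientation: [0.423, 3.112, 0.001]
contact_force: [-1.3, -0.0, 4.9]
width: 0.0163
```

Emit:
play_rows:
  motion: [1, 0, 0, -0.5, 0, 0, 0, 1, 0, 0, -1.5, 0, 0, 0, 1, 0, 0, -3, 0, 0, 0, 1, 0, 0, -5, 0, 0, 0, 1, 0, 0, -7, 0, 0, 0, 1, 0, 0, -9, 0, 0, 0, 1, 0, 0, -11, 0, 0, 0, 1, 0, 0, -12, 0, 0, 0, 1, 0, 0, -12, 0, 0, 0, 1, 0, 0, -12, 0, 0, 0]

```text
t: 6.3
position: [0.4604, 0.2205, 0.3012]
orientation: [-0.424, -3.112, 0.0]
contact_force: [-0.1, 0.4, -2.4]
width: 0.0159
```

Run:
```python
from h import *
s=arm.state(); print(s['position'],s['width'],s['contact_force'],s['torque'])
a=cap('side','s4');b=cap('scene','c4');w=cap('wrist','w4')
p=s['position']
def crop(c,q,r=60,k=5):
    q=[int(x) for x in q]; return cv2.resize(c['color'][q[1]-r//2:q[1]+r//2,q[0]-r:q[0]+r,::-1],None,fx=k,fy=k,interpolation=3)
q=p-[0,0,.165]+[0.04,0,0]; print(proj(a,q),proj(b,q))
m=np.vstack([crop(a,proj(a,q)),np.full((4,600,3),255,np.uint8),crop(b,proj(b,q))]); ww=cv2.resize(w['color'][:,:,::-1],None,fx=.5,fy=.5)
cv2.imwrite('pics/z4.png',m[:600])
```

```text
[0.46037749 0.22046263 0.30124385] 0.015930166027764016 [-0.0529937   0.38572869 -2.39409884] [0.0035464  0.09745698 0.02133839]
[283.59405868 163.57954377] [296.72193536 213.33518734]
```

View pics/z4.png

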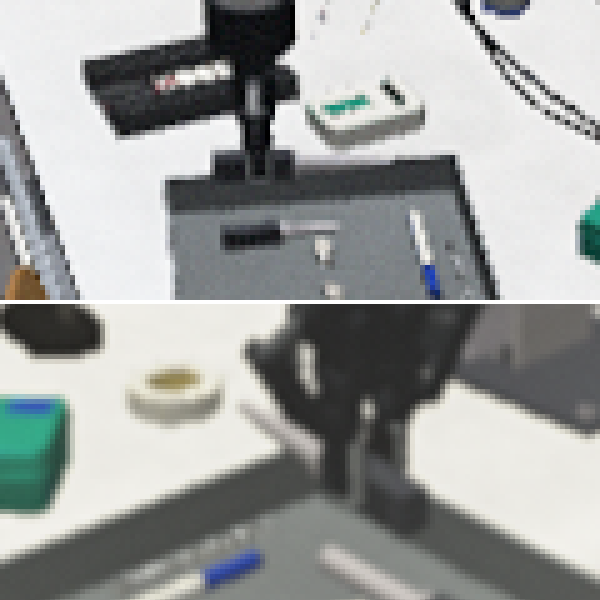

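Run:
```python
from h import *
a=dict(np.load('pics/s4.npz'));b=dict(np.load('pics/c4.npz'))
print('nose tri',tri((a,301.6,165),(b,284.4,203)))
d=R.from_euler('z',-15.5,degrees=True).apply([1,0,0])
p=np.array([.4604,.2205,.3012-.155-.009]); g=p-.005*d
for x in(-35,0,41,121):
    P=g+d*x/1e3; print(x,P.round(4),proj(a,P).round(1),proj(b,P).round(1))
def crop(c,x0,y0,w,h,k): return cv2.resize(c['color'][y0:y0+h,x0:x0+w,::-1],None,fx=k,fy=k,interpolation=3)
A=crop(a,255,145,60,34,10);B=crop(b,275,190,60,26,10)
for im,c,x0,y0 in((A,a,255,145),(B,b,275,190)):
    for x in(-35,0,41,121):
        q=(proj(c,g+d*x/1e3)-[x0,y0]+.5)*10; cv2.circle(im,tuple(int(t) for t in q),4,(0,0,255),1)
cv2.imwrite('pics/z5.png',np.vstack([A,B]))
```

```text
nose tri (array([0.57157361, 0.18777751, 0.13309676]), np.float64(0.0008114687576595482))
-35 [0.4219 0.2312 0.1372] [265.3 165.3] [318.6 223.4]
0 [0.4556 0.2218 0.1372] [273.5 165.1] [310.1 218.1]
41 [0.4951 0.2109 0.1372] [283.  164.7] [300.6 212.3]
121 [0.5722 0.1895 0.1372] [301.5 164.1] [283.6 201.6]
```

View pics/z5.png

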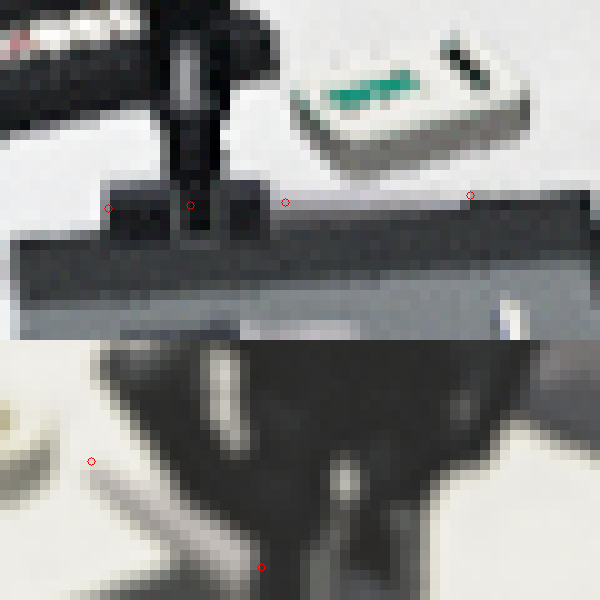

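Run:
```python
from base import *
h=W.mean(0); th=np.radians(-8.2); u=np.array([np.cos(th),np.sin(th),0]); n=np.array([-u[1],u[0],0])
for q in((406,158),(374.8,307.2)):
    P=onz(c,*q,.084)-h; print('plate end',P@u,P@n)
s=arm.state(); Rm=R.from_rotvec(s['orientation']).as_matrix(); p=s['position']; print(p,Rm.round(4))
for sg in(0,1,-1):
    T=h-.141*u+.0025*sg*n; T[2]=.2264; print(sg,T,'tool cm',(Rm.T@(T-p)*100).round(2))
```

```text
plate end 0.013516108752749296 0.08036597959019927
plate end 0.014106555042106122 -0.06809793610194546
[0.46015458 0.22037173 0.30051484] [[-9.636e-01  2.673e-01 -2.100e-03]
 [ 2.673e-01  9.636e-01 -7.000e-04]
 [ 1.800e-03 -1.200e-03 -1.000e+00]]
0 [ 0.48440996 -0.19475897  0.2264    ] tool cm [-13.45 -39.35   7.44]
1 [ 0.48476653 -0.19228453  0.2264    ] tool cm [-13.42 -39.1    7.44]
-1 [ 0.48405339 -0.19723341  0.2264    ] tool cm [-13.48 -39.59   7.44]
```

Emit:
play_rows:
  motion: [1, -1, -3, 0, 0, 0, -1, 1, -2.5, -7.5, 0, 0, 0, -2, 1, -4, -12, 0, 0, 0, -3, 1, -5.5, -16.5, 0, 0, 0, -4, 1, -7, -21, 0, 0, 0, -5, 1, -8.5, -25.5, 0, 0, 0, -6, 1, -10, -30, 1, 0, 0, -7.3, 1, -11.5, -34.5, 3, 0, 0, -7.3, 1, -12.9, -38, 5, 0, 0, -7.3, 1, -13.4, -39.1, 7, 0, 0, -7.3]

```text
t: 7.45
position: [0.4855, -0.196, 0.2304]
orientation: [0.231, 3.132, -0.003]
contact_force: [1.3, 1.2, -2.8]
width: 0.0159
```

Emit:
play_rows:
  motion: [1, 0, 0, 0.4, 0, 0, 0, 1, 0, 0, 0.4, 0, 0, 0, 1, 0, 0, 0.4, 0, 0, 0, 1, 0, 0, 0.4, 0, 0, 0, 1, 0, 0, 0.4, 0, 0, 0, 1, 0, 0, 0.4, 0, 0, 0, 1, 0, 0, 0.4, 0, 0, 0, 1, 0, 0, 0.4, 0, 0, 0, 1, 0, 0, 0.4, 0, 0, 0, 1, 0, 0, 0.4, 0, 0, 0]

```text
t: 8.45
position: [0.4853, -0.1921, 0.2277]
orientation: [0.225, 3.133, -0.0]
contact_force: [-0.3, 1.1, -2.2]
width: 0.0162
```

```bash
cat > rel.py <<'E'
from h import *
h=np.array([.6240,-.2149,.06]); th=np.radians(-8.2); u=np.array([np.cos(th),np.sin(th),0]); n=np.array([-u[1],u[0],0])
def rep():
    s=arm.state(); p=s['position']; Rm=R.from_rotvec(s['orientation']).as_matrix()
    print('t',s['t'],'TCP in bracket mm',[(1e3*v).round(1) for v in ((p-h)@u,(p-h)@n,p[2]-.2264)],'yaw',np.degrees(np.arctan2(-Rm[1,0],-Rm[0,0])),'tilt',Rm[2,:2].round(4),'F',s['contact_force'].round(1),'w',s['width'],'tq',s['torque'].round(2))
    return p
E
python3 - <<'E'
from rel import *
p=rep()
a=cap('side','s6');b=cap('scene','c6')
N=p+.116*u; N[2]=p[2]-.1664
def crop(c,q,k=10,w=60,hh=29):
    x0,y0=int(q[0])-28,int(q[1])-14
    im=cv2.resize(c['color'][y0:y0+hh,x0:x0+w,::-1],None,fx=k,fy=k,interpolation=3)
    for P in(N,N-.08*u,h):
        t=(proj(c,P)-[x0,y0]+.5)*k; cv2.circle(im,tuple(int(v) for v in t),4,(0,0,255),1)
    print(x0,y0,proj(c,N),proj(c,h)); return im
cv2.imwrite('pics/z6.png',np.vstack([crop(a,proj(a,N)),crop(b,proj(b,N))]))
E
```

```text
t 8.45 TCP in bracket mm [np.float64(-140.6), np.float64(2.8), np.float64(1.3)] yaw -8.20110166265154 tilt [-0.0001 -0.    ] F [-0.3  1.1 -2.2] w 0.016209296167795855 tq [-0.03  0.05 -0.  ]
314 219 [342.68504788 233.98070629] [349.19033842 233.83802525]
324 167 [352.21607669 181.15381983] [347.51598165 179.39939987]
```

View pics/z6.png

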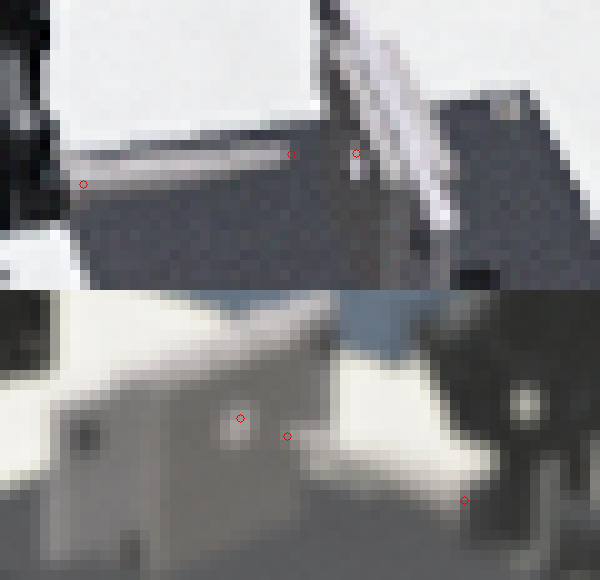

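Run:
```python
from rel import *
s=arm.state();p=s['position'];N=p+.116*u; N[2]=p[2]-.1664
a=dict(np.load('pics/s6.npz'));b=dict(np.load('pics/c6.npz'))
g=cv2.cvtColor(a['color'],cv2.COLOR_RGB2GRAY).astype(float)
def line(g,us,v0,v1,bgf,c):
    for uu in us:
        col=g[v0:v1,uu]; print(uu,col.astype(int).tolist())
print('side rows 230..242'); line(g,[324,330,336,340,342],230,242,0,a)
gb=cv2.cvtColor(b['color'],cv2.COLOR_RGB2GRAY).astype(float)
print('scene rows 176..192'); line(gb,[354,356,360,364,368],176,192,0,b)
for k in(0,20,40,60,80): 
    P=N-.001*k*u; print(k,proj(a,P).round(1),proj(b,P).round(1),'1mm z:',(proj(a,P+[0,0,.001])-proj(a,P)).round(2),(proj(b,P+[0,0,.001])-proj(b,P)).round(2))
```

```text
side rows 230..242
324 [235, 238, 242, 212, 110, 175, 190, 145, 98, 78, 77, 72]
330 [237, 242, 221, 103, 155, 192, 159, 115, 80, 74, 75, 78]
336 [241, 223, 100, 91, 159, 178, 108, 73, 74, 77, 73, 70]
340 [234, 180, 61, 117, 173, 134, 70, 74, 70, 78, 72, 76]
342 [225, 129, 67, 109, 132, 86, 71, 73, 72, 72, 80, 77]
scene rows 176..192
354 [109, 110, 109, 111, 137, 166, 154, 135, 135, 118, 100, 95, 96, 94, 90, 88]
356 [132, 132, 131, 134, 154, 181, 178, 167, 167, 147, 109, 90, 88, 89, 88, 89]
360 [240, 239, 239, 239, 240, 237, 227, 200, 169, 144, 134, 112, 94, 88, 90, 89]
364 [240, 239, 239, 238, 238, 237, 233, 225, 208, 184, 153, 117, 95, 89, 89, 90]
368 [63, 93, 135, 161, 183, 216, 236, 237, 232, 215, 192, 167, 140, 113, 97, 92]
0 [342.7 234. ] [352.2 181.2] 1mm z: [ 0.01 -0.2 ] [ 0.01 -0.26]
20 [337.5 234.7] [356.5 182.7] 1mm z: [ 0.01 -0.2 ] [ 0.01 -0.26]
40 [332.3 235.5] [360.9 184.3] 1mm z: [ 0.01 -0.2 ] [ 0.02 -0.26]
60 [327.1 236.2] [365.4 186. ] 1mm z: [ 0.01 -0.2 ] [ 0.02 -0.27]
80 [321.8 237. ] [370.  187.6] 1mm z: [ 0.  -0.2] [ 0.02 -0.27]
```

Emit:
play_rows:
  motion: [1, 0, 0, 0.1, 0, 0, 0, 1, -0.5, 0, 0.1, 0, 0, 0, 1, -1, 0, 0.1, 0, 0, 0, 1, -1.5, 0, 0.1, 0, 0, 0, 1, -2, 0, 0.1, 0, 0, 0, 1, -2.5, 0, 0.1, 0, 0, 0, 1, -3, 0, 0.1, 0, 0, 0, 1, -3.5, 0, 0.1, 0, 0, 0, 1, -4, 0, 0.1, 0, 0, 0, 1, -4, 0, 0.1, 0, 0, 0]

```text
t: 9.55
position: [0.5256, -0.198, 0.2268]
orientation: [0.224, 3.133, -0.0]
contact_force: [0.5, -0.7, -1.8]
width: 0.0159
```

```bash
python3 -c "
from rel import *
rep()"
```

```text
t 9.55 TCP in bracket mm [np.float64(-99.8), np.float64(2.7), np.float64(0.4)] yaw -8.188291007864038 tilt [-0.0008 -0.0002] F [ 0.5 -0.7 -1.8] w 0.015894650274537216 tq [ 0.    0.06 -0.03]
```

Emit:
play_rows:
  motion: [1, -0.4, 0, 0, 0, 0, 0, 1, -0.8, 0, 0, 0, 0, 0, 1, -1.2, -0.05, 0, 0, 0, 0, 1, -1.6, -0.1, 0, 0, 0, 0, 1, -2, -0.15, 0, 0, 0, 0, 1, -2.4, -0.2, 0, 0, 0, 0, 1, -2.8, -0.25, 0, 0, 0, 0, 1, -3.2, -0.27, 0, 0, 0, 0, 1, -3.4, -0.27, 0, 0, 0, 0, 1, -3.4, -0.27, 0, 0, 0, 0]

```text
t: 10.55
position: [0.5586, -0.2053, 0.2267]
orientation: [0.224, 3.133, 0.0]
contact_force: [-0.0, 1.5, -3.1]
width: 0.0161
```

```bash
python3 -c "
from rel import *
rep()"
```

```text
t 10.55 TCP in bracket mm [np.float64(-66.1), np.float64(0.2), np.float64(0.3)] yaw -8.185920853685865 tilt [-0.0007  0.0001] F [-0.   1.5 -3.1] w 0.016134640567029096 tq [ 0.5  -0.01  0.15]
```

Emit:
play_rows:
  motion: [1, -0.3, 0, 0, 0, 0, 0, 1, -0.6, 0, 0, 0, 0, 0, 1, -0.9, 0, 0, 0, 0, 0, 1, -1.2, 0, 0, 0, 0, 0, 1, -1.5, 0, 0, 0, 0, 0, 1, -1.8, 0, 0, 0, 0, 0, 1, -2.1, 0, 0, 0, 0, 0, 1, -2.3, 0, 0, 0, 0, 0, 1, -2.3, 0, 0, 0, 0, 0, 1, -2.3, 0, 0, 0, 0, 0]

```text
t: 11.55
position: [0.5813, -0.2087, 0.2268]
orientation: [0.224, 3.132, -0.0]
contact_force: [2.0, 2.0, -3.8]
width: 0.0163
```

```bash
python3 -c "
from rel import *
rep()"
```

```text
t 11.55 TCP in bracket mm [np.float64(-43.1), np.float64(0.1), np.float64(0.4)] yaw -8.189935237164052 tilt [-0.0012 -0.0001] F [ 2.   2.  -3.8] w 0.016260994424351246 tq [ 0.45 -0.18  0.17]
```

Nose is ~73 mm in with small forces; push the last ~7 mm until the collar meets the cheek.

Emit:
play_rows:
  motion: [1, -0.1, 0, 0, 0, 0, 0, 1, -0.2, 0, 0, 0, 0, 0, 1, -0.3, 0, 0, 0, 0, 0, 1, -0.4, 0, 0, 0, 0, 0, 1, -0.5, 0, 0, 0, 0, 0, 1, -0.6, 0, 0, 0, 0, 0, 1, -0.65, 0, 0, 0, 0, 0, 1, -0.7, 0, 0, 0, 0, 0, 1, -0.7, 0, 0, 0, 0, 0, 1, -0.7, 0, 0, 0, 0, 0]

```text
t: 12.55
position: [0.5879, -0.2096, 0.2268]
orientation: [0.224, 3.133, 0.0]
contact_force: [0.5, 2.3, -2.4]
width: 0.016
```

```bash
python3 -c "
from rel import *
rep()"
```

```text
t 12.55 TCP in bracket mm [np.float64(-36.5), np.float64(0.1), np.float64(0.4)] yaw -8.196679250899434 tilt [-0.0004  0.    ] F [ 0.5  2.3 -2.4] w 0.016016605397794547 tq [0.54 0.11 0.08]
```

Emit:
play_rows:
  motion: [1, -0.05, 0, 0, 0, 0, 0, 1, -0.1, 0, 0, 0, 0, 0, 1, -0.15, 0, 0, 0, 0, 0, 1, -0.2, 0, 0, 0, 0, 0, 1, -0.2, 0, 0, 0, 0, 0, 1, -0.2, 0, 0, 0, 0, 0, 1, -0.2, 0, 0, 0, 0, 0, 1, -0.2, 0, 0, 0, 0, 0, 1, -0.2, 0, 0, 0, 0, 0, 1, -0.2, 0, 0, 0, 0, 0]

```text
t: 13.55
position: [0.5896, -0.2098, 0.2267]
orientation: [-0.225, -3.133, 0.0]
contact_force: [-2.9, 1.9, -0.8]
width: 0.0162
```

```bash
python3 -c "
from rel import *
rep()"
```

```text
t 13.55 TCP in bracket mm [np.float64(-34.7), np.float64(0.1), np.float64(0.3)] yaw -8.203237938197663 tilt [ 0.0003 -0.0001] F [-2.9  1.9 -0.8] w 0.016234327937612893 tq [0.41 0.53 0.1 ]
```

Force is building; a little more.

Emit:
play_rows:
  motion: [1, -0.05, 0, 0, 0, 0, 0, 1, -0.1, 0, 0, 0, 0, 0, 1, -0.15, 0, 0, 0, 0, 0, 1, -0.2, 0, 0, 0, 0, 0, 1, -0.2, 0, 0, 0, 0, 0, 1, -0.2, 0, 0, 0, 0, 0, 1, -0.2, 0, 0, 0, 0, 0, 1, -0.2, 0, 0, 0, 0, 0, 1, -0.2, 0, 0, 0, 0, 0, 1, -0.2, 0, 0, 0, 0, 0]

```text
t: 14.55
position: [0.5903, -0.2099, 0.2266]
orientation: [-0.225, -3.13, -0.0]
contact_force: [-8.9, 2.7, 2.8]
width: 0.0161
```

Run:
```python
from rel import *
p=rep()
a=cap('side','s7');b=cap('scene','c7')
def crop(c,q,k=10):
    x0,y0=int(q[0])-32,int(q[1])-14
    return cv2.resize(c['color'][y0:y0+29,x0:x0+60,::-1],None,fx=k,fy=k,interpolation=3)
cv2.imwrite('pics/z7.png',np.vstack([crop(a,proj(a,h)),crop(b,proj(b,h)+[10,0])]))
```

```text
t 14.55 TCP in bracket mm [np.float64(-34.1), np.float64(0.1), np.float64(0.2)] yaw -8.22374144436398 tilt [ 0.004  -0.0001] F [-8.9  2.7  2.8] w 0.01614239645448692 tq [0.42 1.59 0.09]
```

View pics/z7.png

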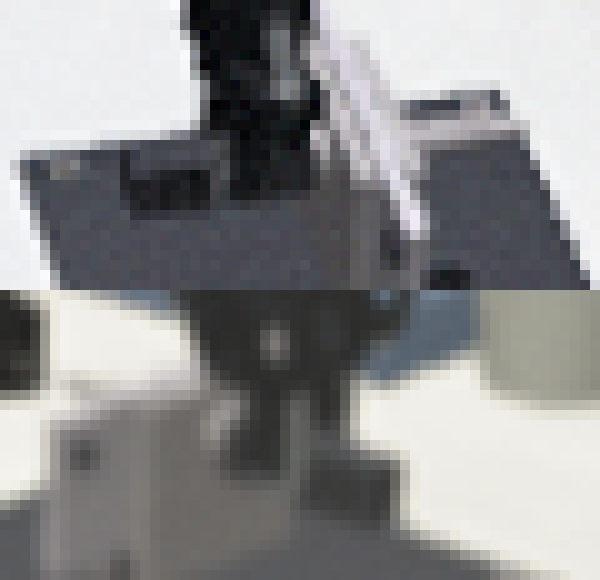

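Emit:
play_rows:
  motion: [1, 0.1, 0, 0, 0, 0, 0, 1, 0.15, 0, 0, 0, 0, 0, 0.6, 0.15, 0, 0, 0, 0, 0, 0.3, 0.15, 0, 0, 0, 0, 0, 0, 0.15, 0, 0, 0, 0, 0, 0, 0.15, 0, 0, 0, 0, 0, 0, 0.15, 0, 0, 0, 0, 0, 0, 0.15, 0, 0, 0, 0, 0, 0, 0.15, 0, 0, 0, 0, 0, 0, 0.15, 0, 0, 0, 0, 0]

```text
t: 15.65
position: [0.5903, -0.2099, 0.2267]
orientation: [0.225, 3.133, -0.0]
contact_force: [-0.2, 0.2, 0.8]
width: 0.0426
```

Emit:
play_rows:
  motion: [0, 0, 0, -0.5, 0, 0, 0, 0, 0, 0, -1.5, 0, 0, 0, 0, 0, 0, -3, 0, 0, 0, 0, 0, 0, -5, 0, 0, 0, 0, 0, 0, -8, 0, 0, 0, 0, 2, 0, -11, 0, 0, 0, 0, 5, 0, -14, 0, 0, 0, 0, 8, 0, -16, 0, 0, 0, 0, 10, 0, -16, 0, 0, 0, 0, 10, 0, -16, 0, 0, 0]

```text
t: 16.65
position: [0.4895, -0.1951, 0.3891]
orientation: [0.226, 3.131, -0.002]
contact_force: [-0.7, 0.3, -0.3]
width: 0.0426
```

Run:
```python
from rel import *
p=rep()
a=cap('side','s8');b=cap('scene','c8');w=cap('wrist','w8')
def crop(c,q,k=5,sx=32):
    x0,y0=int(q[0])-sx,int(q[1])-20
    return cv2.resize(c['color'][y0:y0+40,x0:x0+70,::-1],None,fx=k,fy=k,interpolation=3)
m=np.hstack([crop(a,proj(a,h)),crop(b,proj(b,h)+[10,0])])
W=cv2.resize(w['color'][:,:,::-1],(700,437)[:2])[:395]
print(proj(w,h))
cv2.imwrite('pics/z8.png',np.vstack([m,W]))
```

```text
t 16.65 TCP in bracket mm [np.float64(-135.9), np.float64(0.4), np.float64(162.7)] yaw -8.243407766320354 tilt [-0.0021 -0.001 ] F [-0.7  0.3 -0.3] w 0.042591476533216654 tq [-0.03 -0.   -0.03]
[329.01996187 304.00556769]
```

Run:
```python
from rel import *
for nm in('w8','s8'):
    c=dict(np.load(f'pics/{nm}.npz')); g=cv2.GaussianBlur(cv2.cvtColor(c['color'],cv2.COLOR_RGB2GRAY),(3,3),0)
    print(nm,'along axis x(mm):gray', [(x,int(g[tuple(np.round(proj(c,h+u*x/1e3+[0,0,.0])).astype(int)[::-1])])) for x in range(-96,100,4)])
    # profile across (n) at given x
    for x in(-60,-20,-3,40,60):
        print(x,[int(g[tuple(np.round(proj(c,h+u*x/1e3+n*y/1e3)).astype(int)[::-1])]) for y in range(-24,25,3)])
# side: vertical profiles through the nose part and handle
c=dict(np.load('pics/s8.npz')); g=cv2.cvtColor(c['color'],cv2.COLOR_RGB2GRAY)
for x in(-70,-55,-40,-20,45,60):
    q=proj(c,h+u*x/1e3); k=int(round(q[1])); print(x,q.round(1),k-7,g[k-7:k+8,int(round(q[0]))].tolist())
# sliding plate ends in wrist view: profile along top edge z=.084, x=13
c=dict(np.load('pics/w8.npz')); g=cv2.cvtColor(c['color'],cv2.COLOR_RGB2GRAY)
for y in list(range(62,92,2)): 
    r=[]
    for s in(1,-1):
        q=proj(c,h+u*.0138+n*s*y/1e3+[0,0,.024]); a,b=int(round(q[0])),int(round(q[1])); r+=[(a,b),int(g[b,a]) if 0<=b<400 and 0<=a<640 else None]
    print(y,r)
```

```text
w8 along axis x(mm):gray [(-96, 58), (-92, 58), (-88, 58), (-84, 38), (-80, 24), (-76, 51), (-72, 55), (-68, 54), (-64, 54), (-60, 54), (-56, 55), (-52, 54), (-48, 55), (-44, 54), (-40, 53), (-36, 53), (-32, 53), (-28, 55), (-24, 53), (-20, 54), (-16, 53), (-12, 52), (-8, 52), (-4, 60), (0, 115), (4, 119), (8, 83), (12, 54), (16, 63), (20, 115), (24, 119), (28, 86), (32, 130), (36, 132), (40, 118), (44, 119), (48, 118), (52, 118), (56, 117), (60, 116), (64, 116), (68, 115), (72, 116), (76, 115), (80, 114), (84, 114), (88, 125), (92, 144), (96, 144)]
-60 [55, 55, 56, 56, 53, 45, 53, 55, 54, 54, 55, 48, 56, 55, 55, 57, 56]
-20 [52, 53, 51, 52, 52, 44, 51, 55, 54, 53, 51, 46, 53, 52, 53, 52, 52]
-3 [54, 52, 53, 55, 56, 67, 65, 62, 60, 64, 69, 86, 69, 54, 54, 54, 55]
40 [119, 120, 118, 119, 119, 119, 118, 118, 118, 118, 118, 119, 118, 118, 119, 118, 117]
60 [145, 146, 148, 148, 146, 147, 137, 103, 116, 113, 121, 145, 146, 145, 146, 146, 145]
s8 along axis x(mm):gray [(-96, 81), (-92, 77), (-88, 76), (-84, 72), (-80, 68), (-76, 70), (-72, 76), (-68, 76), (-64, 76), (-60, 75), (-56, 75), (
[... 1168 characters left out ...]
2] 225 [239, 241, 238, 175, 83, 167, 195, 130, 80, 69, 73, 71, 73, 77, 74]
60 [364.5 231.7] 225 [239, 241, 228, 144, 160, 203, 141, 77, 74, 73, 75, 76, 77, 71, 75]
62 [(395, 332), 16, (263, 332), 25]
64 [(397, 332), 22, (261, 332), 10]
66 [(400, 332), 12, (259, 332), 25]
68 [(402, 332), 19, (256, 332), 3]
70 [(404, 332), 12, (254, 332), 13]
72 [(406, 332), 21, (252, 332), 24]
74 [(408, 332), 6, (250, 332), 22]
76 [(410, 332), 10, (248, 332), 22]
78 [(412, 332), 25, (246, 332), 16]
80 [(414, 332), 16, (244, 332), 18]
82 [(417, 332), 11, (241, 332), 22]
84 [(419, 332), 23, (239, 332), 12]
86 [(421, 332), 24, (237, 332), 23]
88 [(423, 332), 6, (235, 332), 17]
90 [(425, 332), 23, (233, 332), 11]
```

```bash
python3 -c "
from workcell import arm
s=arm.state();print(s['contact_force'],abs(s['joint_velocities']).max());print(arm.hand_in())"
```

```text
[-0.25158665 -0.37480676  0.40662818] 0.02306233333071074
the job is handed in; nothing more can be done
None
```

I picked the long tapered drift (the middle bar) out of the bin and pushed it through the bracket until the force rose to about 9 N at the collar. Then I let go, moved the arm clear and handed the job in at about 17 s. No verdict was reported.

**Collar:** after release, the wrist picture puts the handle's rear end at about x = -76 to -80 mm from the cheek face. That is where it should be with the collar home (-76).

**Nose and tilt:** the nose shows beyond the rear cheek. The drift sits slightly nose-up, roughly 0.1 rad by my estimate against the 0.2 limit.

**Arm:** it was clear, with contact force at noise level.

**Not confirmed:**
- **Last look:** my final look was refused because the 12-picture limit was used up. These last checks come from pixel values, not from seeing the picture.
- **Sliding plate:** my attempt to read its offset failed because the fingers hid its ends. I infer it is within about 3 mm from the 16 mm shank sitting in the 19 mm holes.
- **Bin and bench items:** I did not check at the end that the other bin parts and the things standing round the work stayed put. The arm was never sent near the bench items, and the forces I read gave no sign of hitting anything.

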